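# Back off a ratchet clamp and unload the valve body

## Task

On the bench a steel check-valve body stands clamped in a ratchet clamp. Lift the sprung pawl off the ratchet wheel by its upright post and, keeping it lifted, draw the clamp's carriage all the way back until it bears on the sprung plunger of its end stop, without ramming the stop or forcing the ratchet. Then take the valve body out, stand it upright in the empty shallow tray and let go, leaving the carriage resting against the plunger and the other things on the bench where they are.

Things in the scene. Friction and masses are not known exactly. Their poses are not given: they have to be found in the camera images.
- clamp: Clamp's fixed base: grey plate 295 (its x) by 116 (its y) by 12 mm, bolted down, yaw differs. Origin on the bench surface, z up, +x = closing direction; the plate runs from x = -195 to +100 mm. A fixed steel jaw (22 mm thick, 80 mm wide, top 55 mm above the bench) has its gripping face at x = +75 mm.
- carriage: Sliding carriage; its frame equals the clamp's while clamped and moves along the clamp's -x as it backs off (at most 85 mm). Grey block x = -85 to +3 mm, 100 mm wide, top 46 mm above the bench; jaw in front (top 55 mm) with a sprung pad pressing the part with about 16 N. The slide drags with about 8 N. It cannot back off while the pawl is in the wheel.
- wheel: Steel ratchet wheel, 12 teeth, 60 mm across, flat on top of the carriage (48 to 58 mm above the bench), vertical axis at (-35, 0) mm in the carriage frame. Geared to the slide: 30 degrees for 6.3 mm. Origin on its axis, at its underside. It only ever takes the pawl's load, up to about 7 N; above 25 N it is being forced.
- pawl (a joint): Angle of the dark pawl, a flat lever along y on the wheel's -x side, pivot at (-62, -36) mm in the carriage frame. 0 = in the wheel, clear from about 0.18 rad, 0.32 = fully lifted (stop). Lifted by its post moving about 26 mm to the clamp's -x, sprung (2 N there to start plus tooth friction, 4 N fully lifted); pushed on, it draws the carriage along.
- post (a point): Centre of the top of the pawl's upright steel post, 10 mm in diameter, at the free end of the pawl 82 mm from its pivot, free from 58 to 100 mm above the bench. While clamped at (-73, +45, 100) mm in the clamp's frame. Nothing else stands within 60 mm of it above 60 mm height.
- stop: Bracket of the end stop, 18 by 50 by 40 mm, on the base at (-180, 0, 12) mm in the clamp's frame; origin at its underside. A brass screw holds a sprung plunger with a black tip facing the carriage. Its setting is not reported: met after 20 to 58 mm of travel, found by feel or seen. It gives 1 mm per 5 N. Leave 2 to 8 N on it (the slide's drag keeps it there); over 16 N is ramming.
- valve_mid (a point): Centre (50 mm above its foot) of the clamped steel check-valve body, 100 mm tall, 0.3 to 0.6 kg, z up: foot 45 mm in diameter and 48 mm high, above it a neck 32 mm in diameter from 52 to 94 mm above the foot, to grip. It stands on the clamp's base plate (12 mm above the bench) between fixed jaw and pad, within 12 mm of the jaws' middle along y.
- tray: Empty shallow aluminium tray, 130 by 130 mm outside, walls 4 mm thick and 22 mm high, inner floor 4 mm above the bench, fixed. Origin at the centre of its underside. It stands to the left or the right of the clamp.
- stock_bin: Bystander, fixed: black bin 130 by 130 by 50 mm filled with fittings, on the side of the clamp where the tray is not. Origin at the centre of its underside.
- elbow: Bystander: grey plastic pipe elbow, 42 mm wide, 66 mm high; origin at its underside.
- gauge: Bystander: round pressure gauge lying on its back, 64 mm diameter, 24 mm high; origin at its underside.
- ball_valve: Bystander: brass ball valve with a steel lever, 70 mm long, 52 mm high; origin at its underside.
- spanner: Bystander: spanner lying flat beyond the clamp.
- sealant: Bystander: white bottle, 48 mm diameter, 120 mm high; origin at its underside.
- flange: Bystander: grey plastic pipe flange, 80 mm diameter, 30 mm high; origin at its underside.
Things that resemble listed ones, but are neither listed nor needed, are in the scene too. What is shaped like the part that bears valve_mid but blue or turquoise is not meant.

How it is judged:
On the way, in this order (a step that is already met when the one before it is completed fails the run):
1. the pawl is lifted clear of the wheel (value of joint pawl above 0.18 rad), for 0.1 s.
2. the carriage is drawn back and bears on the plunger of the end stop (contact force between carriage and stop above 1.5 N), for 0.2 s.
3. the valve body is lifted out of the clamp (z of valve_mid in the frame of clamp above 0.085 m and contact force between carriage and stop above 1 N), for 0.1 s.
At the end, for the whole second after the job is handed in: The carriage still rests against the plunger of the end stop with more than 1 N, and the valve body stands upright (within 0.15 rad) on the floor of the tray, its centre within 50 mm of the tray's centre along both tray axes, released and staying so (contact force between carriage and stop above 1 N and x of valve_mid in the frame of tray between -0.05 and 0.05 m and y of valve_mid in the frame of tray between -0.05 and 0.05 m and z of valve_mid in the frame of tray below 0.06 m and angle between valve_mid's own z axis and vertical below 0.15 rad); the robot touches nothing.
It fails at once if the end stop is rammed: more than 16 N between carriage and plunger (contact force between carriage and stop above 16 N).
It fails at once if the ratchet is forced: more than 25 N on the ratchet wheel (contact force between wheel and anything else above 25 N).
It fails at once if the valve body is tipped over (beyond 0.5 rad) (angle between valve_mid's own z axis and vertical above 0.5 rad).
It fails at once if another thing on the bench is moved by more than 25 mm (distance of any of elbow, gauge, ball_valve, spanner, sealant, flange from where it was at the start of the episode above 0.025 m).
It also fails if it takes over 72 s, if anything falls off the work surface, if the arm or the gripper's body presses on something with over 40 N, if the wrist force passes 120 N, or if a joint passes its speed limit or range.

## Robot

A 6-joint arm with a two-finger parallel gripper is mounted at the origin on the work surface. World frame = base frame: x ahead of the robot, y to its left, z up, the work surface at z = 0. Lengths are in m, angles in rad, forces in N, time in s.
With the tool pointing down it reaches from about 0.375 to 0.9 m from the base axis. Payload 3.1 kg.
Tool frame: the origin (TCP) lies at the very end of the fingers, on their centre line; the grasp point (between the pads) lies 19 mm behind it (robot.hold_point_z is the z of the grasp point in the tool frame, in m); z points along the fingers, y is the direction in which the jaws open and shut (so a half turn about z gives the same grasp; the last joint's range is limited). The gripper opens to 87 mm and grips with 3 to 60 N. Pads are 19 mm wide; open, the fingers measure 117 mm over their backs; the gripper's body (75 mm by 190 mm) begins 51 mm behind the grasp point.
Start: joints at [-1.343, 0.527, 1.433, -0, 1.181, -0.178], TCP at [0.247, -0.574, 0.223] pointing down, gripper open.
Joint ranges: [-3.08, 3.08], [-0.75, 2.2], [0.22, 2.44], [-1.43, 4.57], [0, 2.65], [-2.85, 2.85]. Speed limits (rad/s): [2.79, 2.79, 3.14, 3.14, 3.14, 3.14].

## Interface

Orientations are given as a unit quaternion [x, y, z, w].
In Python, from rig import robot, viewer, spotter gives the robot as it stands.
- The arm moves only by the shell command python3 -m crank 'ROWS' [FORCE]. ROWS is text: rows parted by semicolons, each of 7 numbers parted by spaces: the turn, a rotation vector about the tool's x, y, z in units of 5 degrees (1.0 is 5 degrees), then the shift along the tool's x, y, z in units of 40 mm (1.0 is 40 mm), then the gripper's target within -1 to 1 (shut at 1, half-way at 0, fully open at -1). A call has 1 to 5 rows; each row shifts and turns the pose as measured when the row begins, along the tool's axes as they then stand; what a row does not reach is not made up. A row lasts 1/8 s, in which the tool goes at most 62.5 mm and 10.7 degrees, less where a joint would pass 70% of its speed; a pose out of reach is approached as far as the arm can. A call is refused whole if a number of a shift passes 1 or a number of a turn 1, either way. A call with a gripper value outside its range is refused whole. The fingers move at their own pace and stop on an object; FORCE is the grip in N (left out, the last holds). Time passes only in rows, so rows that do not move let the fingers close. It gives the time, the measured TCP pose, the force and the opening at its end, in the units of the state.
- robot.get_obs(): the state, without advancing time (a new reading comes with each control period).
- viewer.camera(name): name is "scene" or "top"; returns a dict with "img" (400x640x3 uint8, red, green, blue), "camera_matrix" (3x3 intrinsics, pixels), "xyz" and "attitude" of the camera in the world. Camera axes: x right, y down, z forward; pixel columns grow to the right and rows downward; lengths in m; the calibration is good to about 2 mm. A picture is of the moment at which its call begins. There is no depth.
- robot.hand_in(): hands the job in, once; it reports no verdict.
Trained networks look in a picture, given as the dict that the camera call returned (one of the last four; its "shot" number tells which), for a name from the list of things; names that differ only in an ending like _2 or _b are one class to them, and where a whole thing is asked for, a point or a joint stands for the part that bears it (a point fixed in the world has none). Each returns a list of dicts, best first, with "score" (0 to 1); they miss things now and then, are a little off and sometimes report something else, mostly with a low value. They report only what shows in the picture. A call takes as long as a camera call. They do not tell look-alikes from the thing itself.
- spotter.boxes_of(name, picture): "at" ([x, y, z] in m, in the coordinates of the camera as it stood for that picture, good to about 4 mm: the middle of the surface that is visible of it).
The state is a dict: "time": time; "q": joint angles; "joint_velocities": joint speeds; "joint_torque": joint torques, N m; "position": TCP position; "tool_rot": TCP orientation; "ft_force": force on the tool from outside, world axes, zero at the start; "moment": the same for the moment, N m; "grip_width": finger opening in m.
Only numpy, scipy, OpenCV 4.12 (cv2) and the standard library are available. Lean on these libraries where they do the work, as an engineer would, in place of code of your own. Each camera call takes 0.05 s, during which the arm holds its last target.

## Working session

There is one attempt and no reset: what is moved stays moved. The work goes in short steps, Python scripts to look and compute and a shell command to move; the robot and the scene stay as the last step left them, time stands still between calls to the robot, and variables do not carry over. Pictures are saved under pics/ and viewed, and the job is handed in when it is done.

```bash
ls; mkdir -p pics
python3 - <<'E'
from rig import robot, viewer, spotter
import cv2
o=robot.get_obs(); print({k:o[k] for k in('time','position','tool_rot','ft_force','grip_width')}, robot.hold_point_z)
for n in('scene','top'):
    p=viewer.camera(n); cv2.imwrite(f'pics/{n}0.png',p['img'][:,:,::-1]); print(n,p['camera_matrix'],p['xyz'],p['attitude'],p['shot'])
    from scipy.spatial.transform import Rotation as R
    a=p['attitude']; M=R.from_quat(a).as_matrix() if len(a)==4 else a
    for c in 'clamp carriage wheel pawl post stop valve_mid tray stock_bin'.split():
        for b in spotter.boxes_of(c,p)[:4]: print(c,round(b['score'],2),(M@b['at']+p['xyz']).round(3))
E
```

```text
pics
{'time': 0.0, 'position': array([ 0.24711364, -0.57327717,  0.2215719 ]), 'tool_rot': array([ 9.79390080e-01,  2.01975030e-01, -4.91888856e-05, -1.07560225e-03]), 'ft_force': array([ 0.80527449,  0.18616855, -0.48947599]), 'grip_width': 0.08739738307317198} -0.0187
scene [[435.12344866   0.         311.06499211]
 [  0.         435.12344866 196.70037474]
 [  0.           0.           1.        ]] [1.31327435 0.27644513 0.97519709] [ 0.51055185  0.78037821 -0.29636697 -0.2061875 ] 1
clamp 0.89 [0.572 0.059 0.032]
carriage 0.8 [0.559 0.06  0.051]
wheel 0.64 [0.558 0.048 0.062]
wheel 0.4 [ 0.794 -0.001  0.01 ]
pawl 0.58 [0.517 0.059 0.063]
post 0.71 [0.518 0.059 0.06 ]
post 0.46 [0.554 0.043 0.059]
stop 0.55 [0.415 0.053 0.038]
valve_mid 0.97 [ 0.653 -0.083  0.055]
valve_mid 0.74 [0.649 0.047 0.082]
valve_mid 0.69 [ 0.543 -0.103  0.051]
valve_mid 0.57 [0.77  0.091 0.056]
tray 0.89 [0.515 0.305 0.002]
stock_bin 0.65 [ 0.503 -0.273  0.043]
top [[516.93329779   0.         314.55786984]
 [  0.         516.93329779 199.72909944]
 [  0.           0.           1.        ]] [ 0.42871401 -0.0188025   1.64072333] [ 0.70689327 -0.70580378  0.03238879 -0.03307411] 2
clamp 0.58 [0.539 0.041 0.02 ]
carriage 0.76 [0.548 0.044 0.043]
wheel 0.68 [0.55  0.042 0.06 ]
pawl 0.45 [ 0.675 -0.386  0.079]
pawl 0.43 [0.521 0.04  0.056]
post 0.66 [0.52  0.038 0.058]
stop 0.57 [0.411 0.049 0.04 ]
valve_mid 0.76 [0.749 0.086 0.062]
valve_mid 0.7 [0.633 0.041 0.101]
valve_mid 0.69 [ 0.632 -0.086  0.088]
valve_mid 0.67 [ 0.53  -0.108  0.096]
tray 0.88 [0.518 0.307 0.008]
stock_bin 0.61 [ 0.493 -0.277  0.034]
```

View pics/scene0.png

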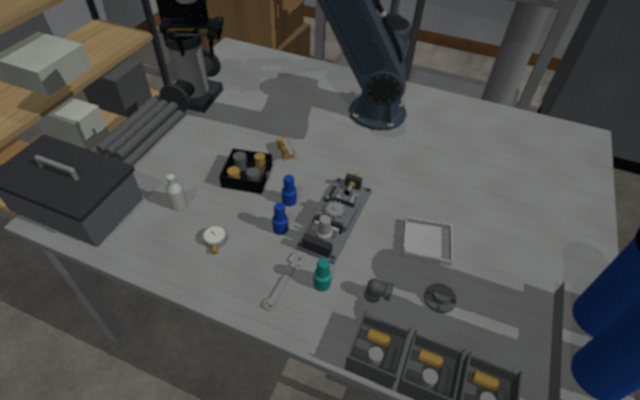

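View pics/top0.png

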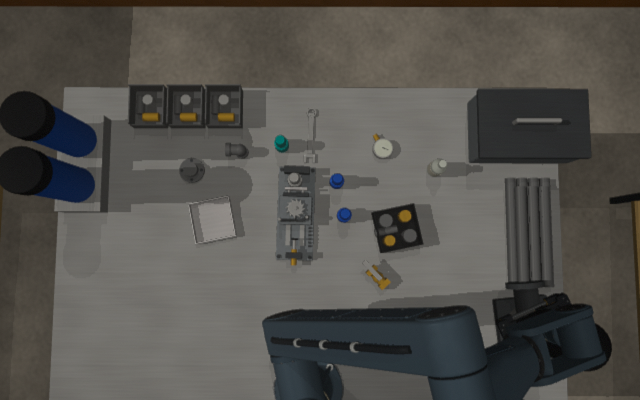

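Run:
```python
import cv2
a=cv2.imread('pics/top0.png');cv2.imwrite('pics/top0z.png',cv2.resize(a[110:270,260:420] if 0 else a[100:240,230:390],(800,700))[:600])
cv2.imwrite('pics/top0z.png',cv2.resize(a[100:250,230:430],(800,600),interpolation=cv2.INTER_CUBIC))
b=cv2.imread('pics/scene0.png');cv2.imwrite('pics/scene0z.png',cv2.resize(b[130:280,180:380],(800,600),interpolation=cv2.INTER_CUBIC))
```

```text
(no output)
```

View pics/top0z.png

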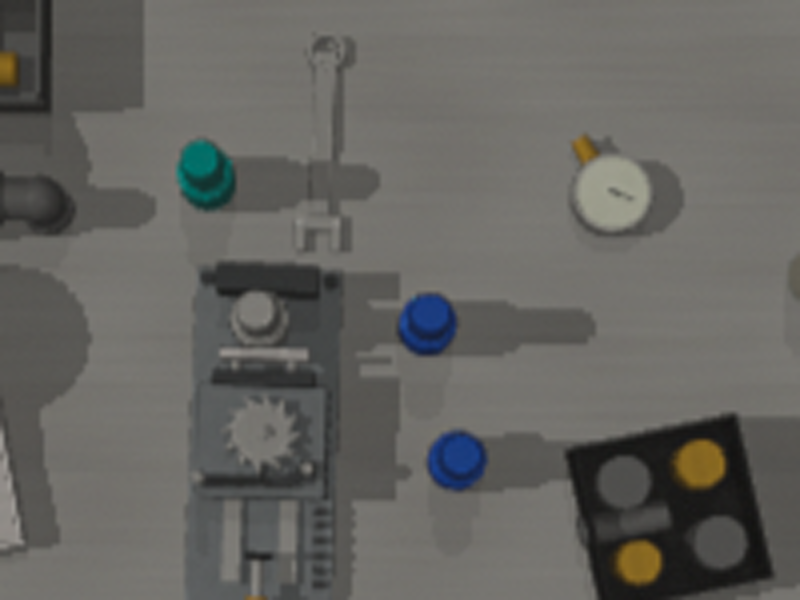

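View pics/scene0z.png

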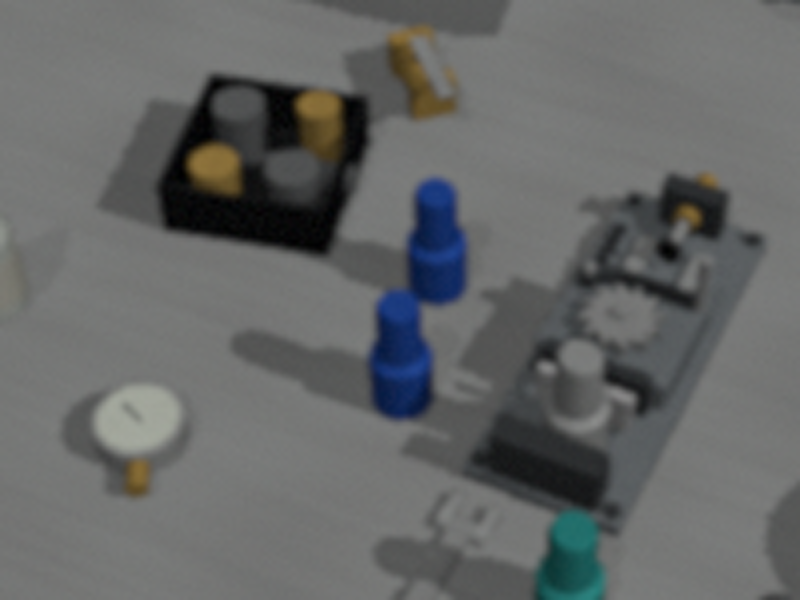

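The top view (zoomed) shows the clamp with its jaw end up, towards +x. The steel valve is at zoom px (259,313), the wheel at (265,432), the pawl post at the left end near (197,478), and the tray to the left. Next I'll fit the clamp pose.

```bash
cat > h.py <<'E'
from rig import robot, viewer, spotter
import cv2, numpy as np
from scipy.spatial.transform import Rotation as R
def M(p): 
    return R.from_quat(p['attitude']).as_matrix()
def ray(p,u,v,z):
    d=M(p)@np.linalg.solve(p['camera_matrix'],[u,v,1.]); c=np.array(p['xyz']); return c+d*(z-c[2])/d[2]
def proj(p,X):
    q=(np.atleast_2d(X)-p['xyz'])@M(p)@np.array(p['camera_matrix']).T; return q[:,:2]/q[:,2:]
def clampT(x,y,a):
    c,s=np.cos(a),np.sin(a)
    return lambda P:np.atleast_2d(P)@np.array([[c,s,0],[-s,c,0],[0,0,1]])+[x,y,0]
def box(x0,x1,y0,y1,z): return np.array([[x0,y0,z],[x1,y0,z],[x1,y1,z],[x0,y1,z]])/1000.
def overlay(p,T,crop,back=0,name='o',valve=None,sc=4,tray=None):
    u0,v0,u1,v1=crop
    im=cv2.resize(p['img'][v0:v1,u0:u1,::-1],None,fx=sc,fy=sc,interpolation=cv2.INTER_CUBIC)
    def poly(P,col): 
        q=(proj(p,P)-[u0,v0]+.5)*sc-.5; cv2.polylines(im,[np.round(q).astype(int)],True,col,1)
    b=np.array([back,0,0])
    poly(T(box(-195,100,-58,58,12)),(0,255,0))
    poly(T(box(75,97,-40,40,55)),(0,255,255))
    poly(T(box(-189,-171,-25,25,52)),(0,255,255))
    poly(T(box(-85,3,-50,50,46)-b),(255,0,255))
    t=np.linspace(0,6.28,25)[:-1]; ci=lambda r,x,y,z:np.c_[x+r*np.cos(t),y+r*np.sin(t),0*t+z]
    poly(T(ci(.03,-.035,0,.058)-b),(0,0,255))
    poly(T(ci(.005,-.073,.045,.1)-b),(255,255,0)); poly(T(ci(.005,-.073,.045,.058)-b),(255,255,0))
    if valve is not None:
        poly(T(ci(.016,valve[0],valve[1],.106)),(0,128,255)); poly(T(ci(.0225,valve[0],valve[1],.012)),(0,128,255))
    cv2.imwrite(f'pics/{name}.png',im)
E
python3 - <<'E'
from h import *
import pickle
ps={n:viewer.camera(n) for n in('top','scene')}
pickle.dump(ps,open('p0.pkl','wb'))
t=ps['top']
for n,u,v,z in [('wheel',296.25,208,.058),('post',279.25,219.5,.1),('post58',279.25,219.5,.058),('cornL',280,167,.012),('cornR',315.75,167,.012),('valve',294.75,178.25,.106),('jawL',284.5,169,.055),('jawR',310.5,170,.055)]:
    print(n,ray(t,u,v,z).round(4))
E
```

```text
wheel [0.5501 0.039  0.058 ]
post [0.5124 0.088  0.1   ]
post58 [0.5147 0.0909 0.058 ]
cornL [0.6845 0.0931 0.012 ]
cornR [ 0.6846 -0.0207  0.012 ]
valve [0.6357 0.0422 0.106 ]
jawL [0.6715 0.0761 0.055 ]
jawR [ 0.6684 -0.0044  0.055 ]
```

```bash
python3 - <<'E'
from h import *
import pickle
ps=pickle.load(open('p0.pkl','rb'))
T=clampT(.585,.038,-.035)
overlay(ps['top'],T,(250,150,350,275),name='o1t',sc=6,valve=(.0525,.005))
overlay(ps['scene'],T,(280,160,390,270),name='o1s',sc=6,valve=(.0525,.005))
E
python3 -c "
import cv2,numpy as np
a=cv2.imread('pics/o1t.png');print(a.shape);cv2.imwrite('pics/o1t.png',a[:600])
cv2.imwrite('pics/o1tb.png',a[250:])"
```

```text
(750, 600, 3)
```

View pics/o1t.png

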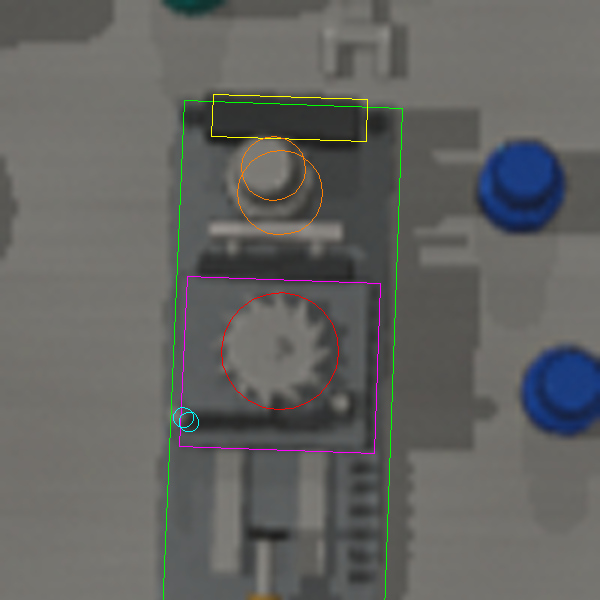

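View pics/o1s.png

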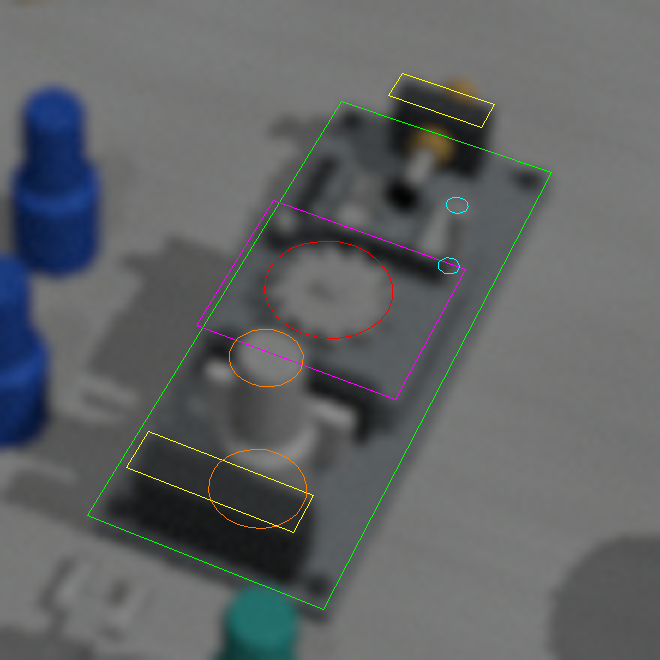

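```bash
sed -i 's/,\.106))/,.112))/' h.py
python3 - <<'E'
from h import *
import pickle
ps=pickle.load(open('p0.pkl','rb'))
T=clampT(.585,.038,-.035)
overlay(ps['top'],T,(260,195,340,270),name='o2t',sc=8,valve=(.0525,.007))
overlay(ps['top'],T,(260,155,340,225),name='o2tb',sc=8,valve=(.0525,.007))
overlay(ps['scene'],T,(310,160,385,225),name='o2s',sc=9,valve=(.0525,.007))
E
```

```text
(no output)
```

View pics/o2t.png

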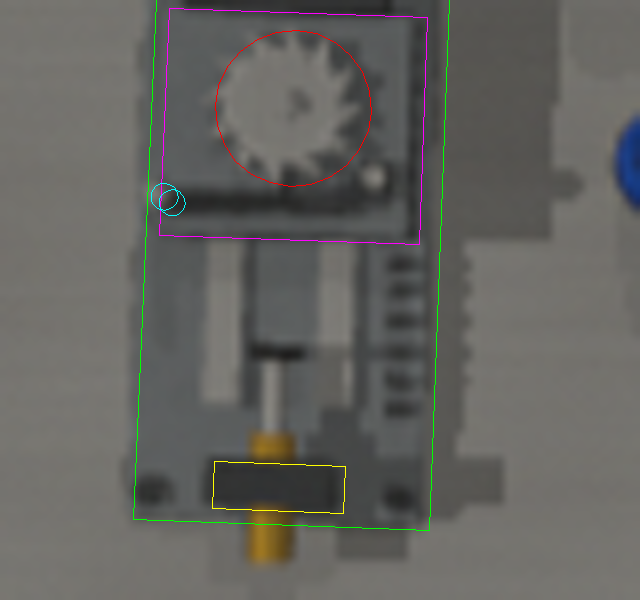

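View pics/o2s.png

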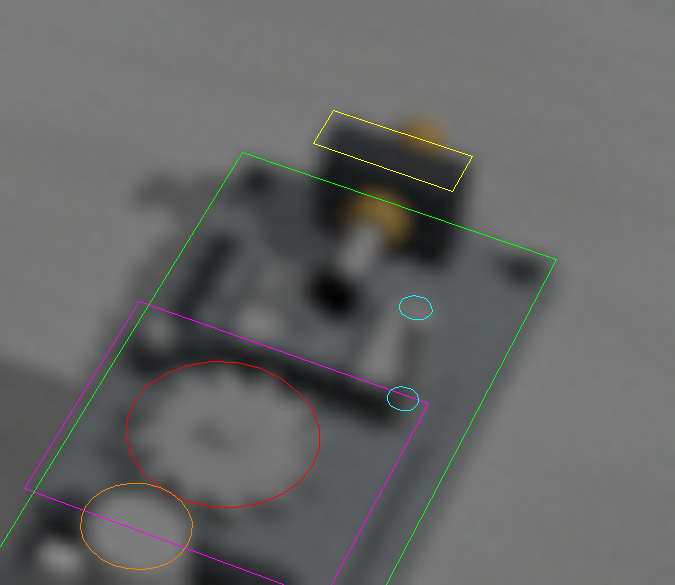

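View pics/o2tb.png

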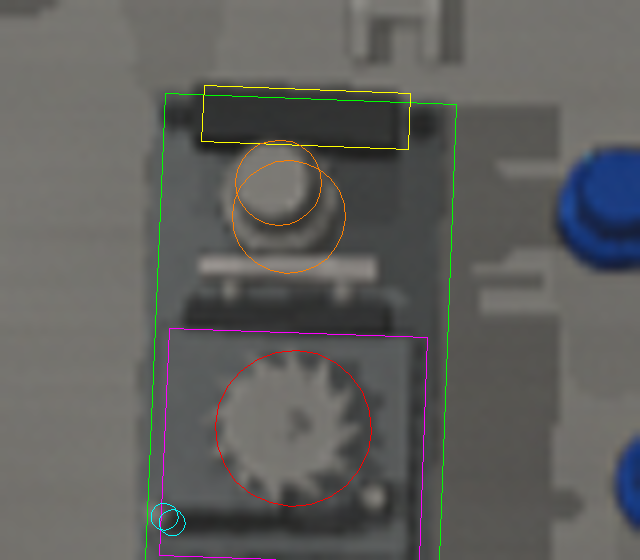

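The clamp pose fits both pictures: origin about (0.585, 0.0395), yaw about -0.035. That puts the post top near (0.514, 0.087) and leaves about 40 mm of travel to the plunger. I'll push the post with the closed fingers from its +x side, starting with the transit.

```bash
cat > go.py <<'E'
import sys
from h import *
# usage: go.py x y z yaw : remaining shift in tool units
o=robot.get_obs(); r=R.from_quat(o['tool_rot']); m=r.as_matrix()
yaw=np.arctan2(m[1,0],m[0,0])
t=[float(a) for a in sys.argv[1:5]]
d=(m.T@(np.array(t[:3])-o['position']))/.04
ry=R.from_euler('z',t[3]).as_matrix()@np.diag([1,-1,-1.])
rv=(r.inv()*R.from_matrix(ry)).as_rotvec()/np.radians(5)
print('t',o['time'],'pos',o['position'].round(4),'yaw',yaw.round(3),'F',o['ft_force'].round(2),'w',round(o['grip_width'],4),'q6',o['q'][5].round(2))
print('shift units',d.round(2),'turn units',rv.round(2))
E
python3 -m crank '0 0 1 .89 -.8 0 1; 0 0 1 .82 -.88 0 1; 0 0 1 .74 -.95 0 1; 0 0 1 .65 -1 0 1; 0 0 1 .56 -1 0 1' 40; python3 go.py .549 .086 .15 -.035
```

```text
time: 1.72
position: [0.3504, -0.3579, 0.2222]
tool_rot: [1.0, -0.025, 0.001, 0.002]
ft_force: [0.9, -0.5, 0.1]
grip_width: 0.0455
t 1.725 pos [ 0.3504 -0.3579  0.2222] yaw -0.051 F [ 0.87 -0.51  0.14] w 0.0455 q6 0.6
shift units [  4.39 -11.34   1.76] turn units [ 0.05 -0.03 -0.18]
```

```bash
python3 -m crank '0 0 0 .4 -1 0 1; 0 0 0 .4 -1 0 1; 0 0 0 .4 -1 0 1; 0 0 0 .4 -1 0 1; 0 0 0 .4 -1 0 1'; python3 -m crank '0 0 0 .4 -1 0 1; 0 0 0 .4 -1 0 1; 0 0 0 .4 -1 0 1; 0 0 0 .4 -1 0 1; 0 0 0 .4 -1 0 1';python3 go.py .549 .086 .15 -.035
```

```text
time: 2.35
position: [0.4439, -0.1562, 0.2228]
tool_rot: [1.0, -0.026, 0.003, 0.004]
ft_force: [0.2, 0.3, -0.1]
grip_width: 0.0015
time: 2.98
position: [0.5377, 0.0459, 0.2231]
tool_rot: [1.0, -0.026, 0.005, 0.004]
ft_force: [0.8, -0.1, -0.2]
grip_width: 0.0002
t 2.975 pos [0.5377 0.0459 0.2231] yaw -0.052 F [ 0.78 -0.14 -0.18] w 0.0002 q6 1.51
shift units [ 0.21 -1.03  1.82] turn units [ 0.1  -0.11 -0.2 ]
```

```bash
python3 -m crank '.1 -.1 -.2 .25 -1 .8 1; 0 0 0 0 0 .8 1'
python3 - <<'E'
from h import *
T=clampT(.585,.0395,-.035)
p=viewer.camera('scene'); overlay(p,T,(300,140,390,225),name='a1',sc=7)
p=viewer.camera('top'); overlay(p,T,(250,160,350,255),name='a2',sc=6)
E
python3 go.py .549 .086 .07 -.035
```

```text
time: 3.22
position: [0.555, 0.0893, 0.1607]
tool_rot: [1.0, -0.015, 0.006, -0.0]
ft_force: [0.0, -0.2, -0.3]
grip_width: 0.0004
t 3.325 pos [0.5513 0.0876 0.1582] yaw -0.032 F [-1.03 -0.01 -0.31] w 0.0007 q6 1.56
shift units [-0.06  0.04  2.2 ] turn units [-0.   -0.02  0.03]
```

View pics/a1.png

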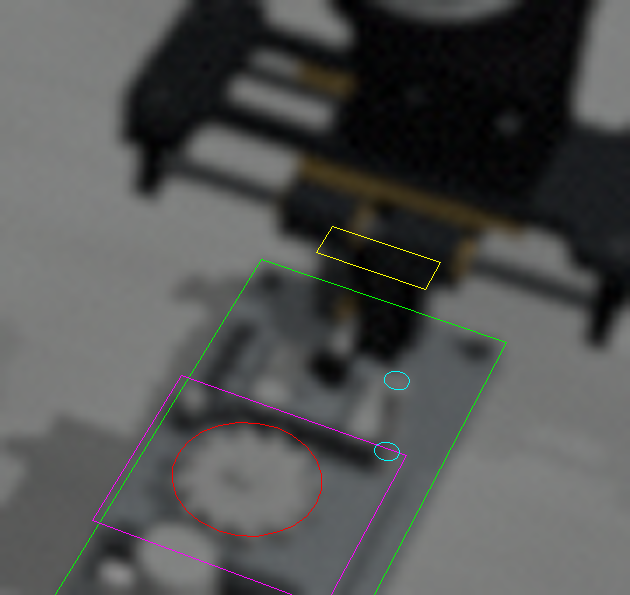

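View pics/a2.png

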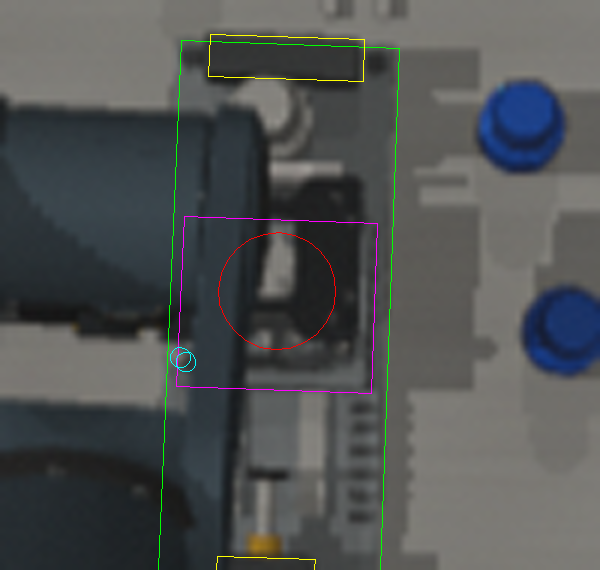

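```bash
python3 -m crank '0 0 0 0 0 .8 1; 0 0 0 0 0 .8 1; 0 0 0 0 0 .6 1; 0 0 0 0 0 0 1'; python3 go.py .515 .086 .07 -.035
```

```text
time: 3.82
position: [0.5554, 0.0855, 0.0727]
tool_rot: [1.0, -0.017, 0.005, 0.0]
ft_force: [0.3, -0.1, -0.3]
grip_width: 0.0002
t 3.825 pos [0.5554 0.0855 0.0727] yaw -0.035 F [ 0.29 -0.12 -0.27] w 0.0002 q6 1.56
shift units [-1.01  0.02  0.06] turn units [ 0.   -0.11  0.  ]
```

```bash
python3 -m crank '0 0 0 -.4 0 0 1; 0 0 0 -.15 0 0 1; 0 0 0 0 0 0 1'; python3 -m crank '0 0 0 -.15 0 0 1; 0 0 0 0 0 0 1';  python3 -m crank '0 0 0 -.15 0 0 1; 0 0 0 0 0 0 1'; python3 go.py .495 .086 .07 -.035
```

```text
time: 4.2
position: [0.5368, 0.085, 0.0771]
tool_rot: [1.0, -0.018, 0.009, 0.0]
ft_force: [-0.2, -0.2, 0.1]
grip_width: 0.0008
time: 4.45
position: [0.5321, 0.0851, 0.0783]
tool_rot: [1.0, -0.018, 0.011, 0.0]
ft_force: [-0.3, -0.3, -0.2]
grip_width: 0.0003
time: 4.7
position: [0.5281, 0.085, 0.0786]
tool_rot: [1.0, -0.018, 0.013, 0.001]
ft_force: [0.1, 0.8, -0.7]
grip_width: 0.0009
t 4.7 pos [0.5281 0.085  0.0786] yaw -0.037 F [ 0.09  0.81 -0.74] w 0.0009 q6 1.56
shift units [-0.83  0.01  0.19] turn units [ 0.01 -0.3  -0.02]
```

```bash
python3 -m crank '0 -.3 0 -.1 0 .2 1; 0 0 0 0 0 0 1'; python3 -m crank '0 0 0 -.1 0 .05 1; 0 0 0 0 0 0 1';  python3 -m crank '0 0 0 -.1 0 0.05 1; 0 0 0 0 0 0 1'; python3 go.py .495 .086 .07 -.035
```

```text
time: 4.95
position: [0.5271, 0.0851, 0.0708]
tool_rot: [1.0, -0.019, 0.002, 0.0]
ft_force: [0.5, -0.1, -1.3]
grip_width: 0.0005
time: 5.2
position: [0.5251, 0.0851, 0.069]
tool_rot: [1.0, -0.019, 0.004, 0.0]
ft_force: [2.1, -0.1, 1.1]
grip_width: 0.0003
time: 5.45
position: [0.5223, 0.0851, 0.0675]
tool_rot: [1.0, -0.019, 0.006, 0.0]
ft_force: [3.1, -0.2, 0.2]
grip_width: 0.0004
t 5.45 pos [0.5223 0.0851 0.0675] yaw -0.037 F [ 3.12 -0.21  0.18] w 0.0004 q6 1.56
shift units [-0.68  0.   -0.07] turn units [ 0.01 -0.14 -0.02]
```

Contact at tool x of about 0.526, close to the 0.5285 predicted. Now I'll lift the pawl.

```bash
for i in 1; do python3 -m crank '0 -.1 0 -.15 .03 -.03 1; 0 0 0 -.05 .03 0 1'; python3 -m crank '0 0 0 -.15 .03 0 1; 0 0 0 -.05 .03 0 1';  python3 -m crank '0 -.1 0 -.15 .03 0 1; 0 0 0 -.05 .03 0 1'; done; python3 go.py .495 .082 .07 -.035
```

```text
time: 5.7
position: [0.5128, 0.0833, 0.0679]
tool_rot: [1.0, -0.019, 0.0, -0.0]
ft_force: [3.0, 1.8, 0.7]
grip_width: 0.0002
time: 5.95
position: [0.5042, 0.081, 0.0679]
tool_rot: [1.0, -0.019, 0.0, 0.0]
ft_force: [2.6, 1.7, 2.1]
grip_width: 0.0006
time: 6.2
position: [0.4994, 0.0793, 0.0682]
tool_rot: [1.0, -0.02, 0.0, -0.001]
ft_force: [5.9, 5.3, -1.4]
grip_width: -0.0
t 6.2 pos [0.4994 0.0793 0.0682] yaw -0.039 F [ 5.86  5.31 -1.38] w -0.0 q6 1.54
shift units [-0.11 -0.06 -0.04] turn units [-0.02 -0.   -0.05]
```

```bash
python3 -m crank '0 0 0 -.1 -.03 0 1; 0 0 0 -.1 0 0 1'; python3 -m crank '0 0 0 -.1 0 0 1; 0 0 0 -.1 0 0 1'
python3 - <<'E'
from h import *
T=clampT(.585,.0395,-.035)
p=viewer.camera('scene'); overlay(p,T,(300,140,390,225),name='b1',sc=7)
E
python3 go.py .46 .082 .07 -.035
```

```text
time: 6.45
position: [0.4979, 0.0795, 0.0686]
tool_rot: [1.0, -0.02, 0.007, 0.0]
ft_force: [8.5, 1.2, -4.6]
grip_width: 0.0006
time: 6.7
position: [0.4962, 0.0795, 0.0688]
tool_rot: [1.0, -0.02, 0.014, -0.0]
ft_force: [7.1, 0.4, -5.0]
grip_width: 0.0005
t 6.75 pos [0.4957 0.0795 0.0688] yaw -0.041 F [ 7.91  0.42 -3.77] w 0.0003 q6 1.54
shift units [-0.89 -0.03 -0.06] turn units [-0.01 -0.31 -0.06]
```

View pics/b1.png

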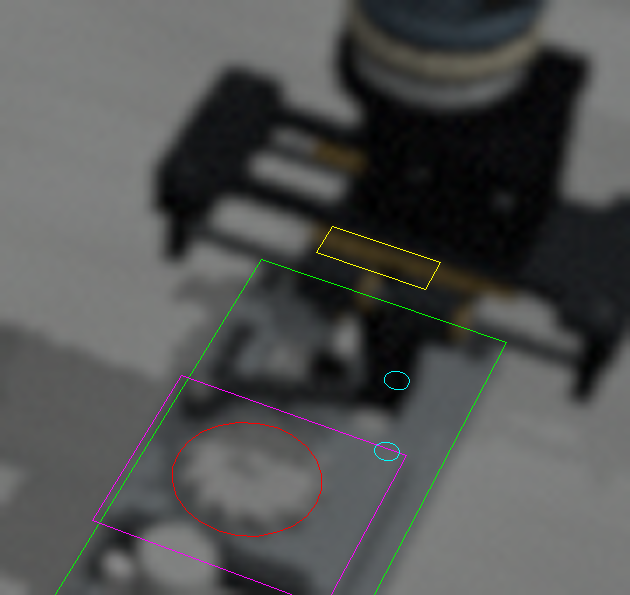

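```bash
python3 -m crank '0 -.3 0 -.15 0 0 1; 0 -.05 0 -.15 0 0 1'; python3 -m crank '0 -.05 0 -.15 0 0 1; 0 -.05 0 -.15 0 0 1';python3 go.py .46 .082 .07 -.035
```

```text
time: 7.0
position: [0.4907, 0.0796, 0.0688]
tool_rot: [1.0, -0.021, 0.005, -0.0]
ft_force: [9.4, 0.6, -4.5]
grip_width: 0.0004
time: 7.25
position: [0.4855, 0.0798, 0.0688]
tool_rot: [1.0, -0.022, 0.008, -0.001]
ft_force: [8.8, 1.8, -4.9]
grip_width: 0.0007
t 7.25 pos [0.4855 0.0798 0.0688] yaw -0.043 F [ 8.8   1.76 -4.86] w 0.0007 q6 1.55
shift units [-0.64 -0.03 -0.04] turn units [-0.02 -0.19 -0.1 ]
```

```bash
for i in 1; do python3 -m crank '0 -.15 -.05 -.15 0 0 1; 0 -.05 0 -.15 0 0 1'; python3 -m crank '0 -.1 -.05 -.15 0 0 1; 0 -.05 0 -.15 0 0 1';  python3 -m crank '0 -.1 0 -.15 0 0 1; 0 -.05 0 -.15 0 0 1'; done; python3 go.py .46 .082 .07 -.035
```

```text
time: 7.5
position: [0.4802, 0.08, 0.0688]
tool_rot: [1.0, -0.02, 0.006, -0.001]
ft_force: [8.5, 2.2, -5.1]
grip_width: 0.0006
time: 7.75
position: [0.4749, 0.0801, 0.0688]
tool_rot: [1.0, -0.019, 0.007, -0.001]
ft_force: [8.8, 1.3, -6.2]
grip_width: 0.0004
time: 8.0
position: [0.4697, 0.0803, 0.0688]
tool_rot: [1.0, -0.019, 0.007, -0.001]
ft_force: [8.8, 1.3, -5.5]
grip_width: 0.0
t 8.0 pos [0.4697 0.0803 0.0688] yaw -0.039 F [ 8.84  1.26 -5.51] w 0.0 q6 1.54
shift units [-0.24 -0.03 -0.03] turn units [-0.03 -0.17 -0.04]
```

```bash
python3 -m crank '0 -.15 0 -.15 0 0 1; 0 -.05 0 -.15 0 0 1'
python3 - <<'E'
from h import *
T=clampT(.585,.0395,-.035)
p=viewer.camera('scene'); overlay(p,T,(300,140,390,225),back=.034,name='c1',sc=7)
E
python3 go.py .46 .082 .07 -.035
```

```text
time: 8.25
position: [0.4646, 0.0804, 0.0688]
tool_rot: [1.0, -0.02, 0.006, -0.002]
ft_force: [8.1, 1.1, -6.4]
grip_width: 0.0005
t 8.3 pos [0.4636 0.0805 0.0687] yaw -0.04 F [ 6.48  0.69 -4.22] w 0.0003 q6 1.54
shift units [-0.09 -0.03 -0.03] turn units [-0.04 -0.11 -0.06]
```

View pics/c1.png

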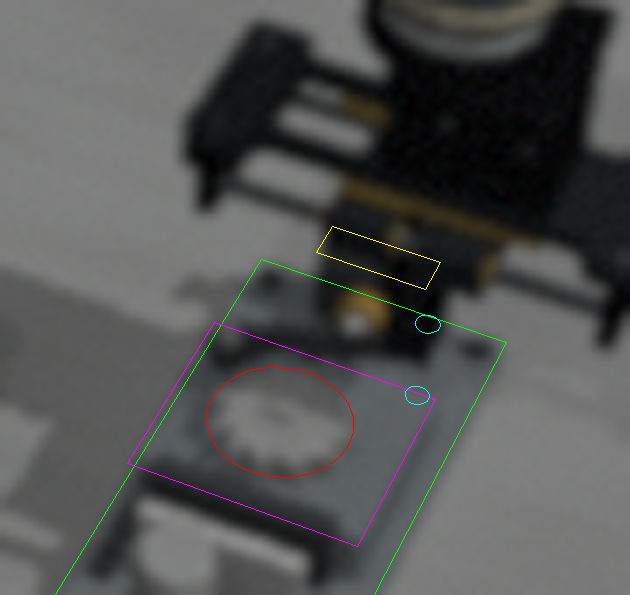

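```bash
python3 -m crank '0 -.1 0 -.13 0 0 1'; python3 -m crank '0 -.05 0 -.13 0 0 1';  python3 -m crank '0 -.05 0 -.13 0 0 1';python3 go.py .46 .082 .07 -.035
```

```text
time: 8.43
position: [0.462, 0.0805, 0.0688]
tool_rot: [1.0, -0.02, 0.004, -0.002]
ft_force: [10.2, 0.7, -5.7]
grip_width: 0.0002
time: 8.55
position: [0.4616, 0.0804, 0.0689]
tool_rot: [1.0, -0.021, 0.007, -0.002]
ft_force: [11.2, 0.9, -7.8]
grip_width: 0.0005
time: 8.68
position: [0.4617, 0.0804, 0.0691]
tool_rot: [1.0, -0.021, 0.01, -0.002]
ft_force: [10.8, 1.9, -7.3]
grip_width: 0.0001
t 8.675 pos [0.4617 0.0804 0.0691] yaw -0.043 F [10.85  1.94 -7.27] w 0.0001 q6 1.54
shift units [-0.04 -0.04 -0.02] turn units [-0.05 -0.24 -0.09]
```

```bash
python3 -m crank '0 -.2 0 -.15 0 0 1'; python3 -m crank '0 -.05 0 -.17 0 0 1; 0 -.05 0 -.17 0 0 1';python3 go.py .46 .082 .07 -.035
```

```text
time: 8.8
position: [0.4613, 0.0804, 0.0691]
tool_rot: [1.0, -0.022, 0.007, -0.002]
ft_force: [11.9, 1.3, -9.5]
grip_width: 0.0006
time: 9.05
position: [0.4613, 0.0802, 0.0695]
tool_rot: [1.0, -0.023, 0.017, -0.002]
ft_force: [13.6, 1.9, -10.0]
grip_width: 0.0007
t 9.05 pos [0.4613 0.0802 0.0695] yaw -0.046 F [ 13.6    1.9  -10.02] w 0.0007 q6 1.54
shift units [-0.04 -0.04 -0.01] turn units [-0.05 -0.39 -0.13]
```

Plunger met: the force rose from about 8.8 to 13.6 N, so roughly 5 N is on the plunger. I'll let the pawl back gently.

```bash
python3 -m crank '0 0 0 0 0 0 1; 0 .1 0 .05 0 0 1; 0 .1 0 .1 0 0 1; 0 -.1 0 .1 0 0 1'; python3 -m crank '0 -.1 0 .1 0 0 1; 0 0 0 .1 0 0 1; 0 0 0 .1 0 0 1; 0 0 0 .1 0 0 1';python3 go.py .46 .082 .07 -.035
```

```text
time: 9.55
position: [0.4696, 0.0809, 0.0695]
tool_rot: [1.0, -0.024, 0.019, -0.003]
ft_force: [1.1, 4.2, -0.7]
grip_width: 0.0006
time: 10.05
position: [0.4864, 0.0799, 0.07]
tool_rot: [1.0, -0.024, 0.014, -0.003]
ft_force: [1.4, 1.6, -0.3]
grip_width: 0.0006
t 10.05 pos [0.4864 0.0799 0.07  ] yaw -0.048 F [ 1.44  1.55 -0.28] w 0.0006 q6 1.54
shift units [-0.66 -0.02 -0.02] turn units [-0.07 -0.32 -0.14]
```

```bash
python3 -m crank '0 0 0 .05 0 0 1; 0 0 0 .05 0 0 1; 0 0 0 .1 0 0 1; 0 0 0 .1 0 0 1; 0 0 0 .1 0 0 1'; python3 -m crank '0 -.2 -.1 .2 0 0 1; 0 0 0 0 0 -1 1; 0 0 0 0 0 -1 1; 0 0 0 0 0 -1 1; 0 0 0 0 0 0 -1';python3 - <<'E'
from h import *
T=clampT(.585,.0395,-.035)
p=viewer.camera('scene'); overlay(p,T,(290,150,380,235),back=.037,name='d1',sc=7,valve=(.0525,.007))
p=viewer.camera('top'); overlay(p,T,(250,160,350,255),back=.037,name='d2',sc=6,valve=(.0525,.007))
E
python3 go.py .634 .045 .16 -.035
```

```text
time: 10.68
position: [0.4995, 0.0785, 0.0695]
tool_rot: [1.0, -0.023, 0.01, -0.002]
ft_force: [-0.0, 0.3, -0.2]
grip_width: 0.0008
time: 11.3
position: [0.5081, 0.0772, 0.1921]
tool_rot: [1.0, -0.019, -0.001, -0.002]
ft_force: [0.3, -0.5, -0.3]
grip_width: 0.0048
t 11.4 pos [0.5055 0.0774 0.1891] yaw -0.037 F [ 0.42 -0.07  0.19] w 0.0117 q6 1.54
shift units [3.25 0.69 0.7 ] turn units [-0.06  0.1  -0.03]
```

View pics/d1.png

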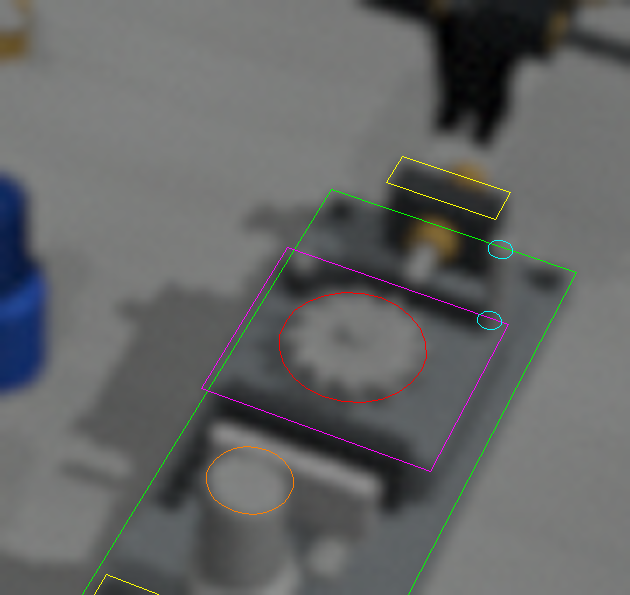

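View pics/d2.png

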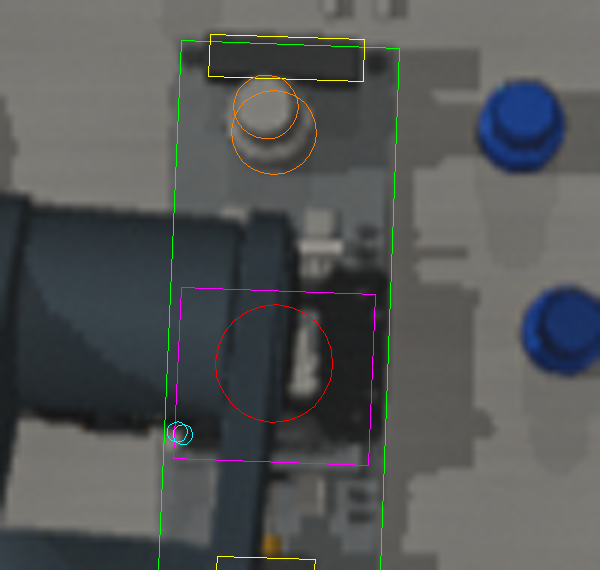

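```bash
python3 -m crank '0 .1 0 .9 .2 0 -1; 0 0 0 .9 .2 0 -1; 0 0 0 .9 .2 0 -1; 0 0 0 .6 .1 0 -1; 0 0 0 0 0 0 -1';python3 go.py .638 .045 .066 -.035
```

```text
time: 12.02
position: [0.6322, 0.0442, 0.1769]
tool_rot: [1.0, -0.019, -0.011, -0.003]
ft_force: [-1.4, 0.5, -0.1]
grip_width: 0.0604
t 12.025 pos [0.6322 0.0442 0.1769] yaw -0.037 F [-1.44  0.55 -0.12] w 0.0604 q6 1.5
shift units [ 0.2  -0.01  2.77] turn units [-0.07  0.25 -0.03]
```

```bash
python3 -m crank '0 .25 0 .2 0 0 -1; 0 0 0 0 0 0 -1; 0 0 0 0 0 .5 -1; 0 0 0 0 0 .5 -1';python3 go.py .638 .045 .066 -.035
```

```text
time: 12.52
position: [0.6362, 0.0456, 0.1354]
tool_rot: [1.0, -0.018, -0.001, -0.003]
ft_force: [0.7, -0.2, -0.3]
grip_width: 0.0864
t 12.525 pos [0.6362 0.0456 0.1354] yaw -0.036 F [ 0.68 -0.24 -0.33] w 0.0864 q6 1.5
shift units [0.05 0.03 1.73] turn units [-0.08  0.03 -0.01]
```

```bash
python3 -m crank '0 0 0 0.05 0 .5 -1; 0 0 0 0 0 .5 -1; 0 0 0 0 0 .4 -1; 0 0 0 0 0 .2 -1; 0 0 0 0 0 0 -1';python3 go.py .638 .045 .066 -.035
```

```text
time: 13.15
position: [0.6337, 0.0476, 0.0692]
tool_rot: [1.0, -0.017, -0.004, -0.004]
ft_force: [-0.5, 0.0, -0.8]
grip_width: 0.0872
t 13.15 pos [0.6337 0.0476 0.0692] yaw -0.034 F [-0.5   0.01 -0.79] w 0.0872 q6 1.5
shift units [0.11 0.06 0.08] turn units [-0.08  0.08  0.01]
```

```bash
python3 -m crank '-.08 .08 0 .14 .06 0.02 -1; 0 0 0 0 0 0 -1; 0 0 0 0 0 0 0; 0 0 0 0 0 0 .3; 0 0 0 0 0 0 .5' 35;python3 go.py .638 .045 .066 -.035;  python3 -m crank '0 0 0 0 0 0 1; 0 0 0 0 0 0 1; 0 0 0 0 0 0 1; 0 0 0 0 0 0 1'; python3 go.py .638 .045 .066 -.035
```

```text
time: 13.78
position: [0.6414, 0.0447, 0.0707]
tool_rot: [1.0, -0.017, 0.002, 0.0]
ft_force: [-0.5, -0.1, -0.7]
grip_width: 0.0648
t 13.775 pos [0.6414 0.0447 0.0707] yaw -0.034 F [-0.46 -0.11 -0.67] w 0.0648 q6 1.5
shift units [-0.09 -0.01  0.12] turn units [ 0.01 -0.06  0.01]
time: 14.28
position: [0.6413, 0.0444, 0.0707]
tool_rot: [1.0, -0.017, 0.002, 0.001]
ft_force: [-0.2, -1.8, 1.0]
grip_width: 0.0314
t 14.275 pos [0.6413 0.0444 0.0707] yaw -0.034 F [-0.21 -1.76  1.02] w 0.0314 q6 1.5
shift units [-0.08 -0.01  0.12] turn units [ 0.01 -0.05  0.01]
```

```bash
python3 -m crank '0 0 0 -.03 0 -.2 1; 0 0 0 -.05 0 -.3 1; 0 0 0 -.05 0 -.5 1; 0 0 0 0 0 -.6 1; 0 0 0 0 0 -.6 1'; python3 -m crank '0 0 0 0 0 -.6 1; 0 0 0 0 0 -.5 1; 0 0 0 0 0 -.3 1; 0 0 0 0 0 0 1'
python3 - <<'E'
from h import *
T=clampT(.585,.0395,-.035)
p=viewer.camera('scene'); overlay(p,T,(290,100,470,270),back=.037,name='e1',sc=4)
p=viewer.camera('top'); cv2.imwrite('pics/e2.png',cv2.resize(p['img'][140:290,170:370,::-1],None,fx=4,fy=4))
for q in spotter.boxes_of('tray',p)[:1]: print(M(p)@q['at']+p['xyz'])
E
python3 go.py .518 .307 .2 -.035
```

```text
time: 14.9
position: [0.632, 0.0455, 0.1607]
tool_rot: [1.0, -0.017, -0.002, -0.0]
ft_force: [-0.4, -0.3, -3.9]
grip_width: 0.0311
time: 15.4
position: [0.6327, 0.0458, 0.2256]
tool_rot: [1.0, -0.017, 0.002, 0.0]
ft_force: [0.0, 1.1, -3.8]
grip_width: 0.0305
[0.51710027 0.30750425 0.00582942]
t 15.55 pos [0.6315 0.0458 0.2232] yaw -0.034 F [-0.05  0.02 -4.36] w 0.0314 q6 1.5
shift units [-3.06 -6.43  0.58] turn units [-0.   -0.    0.01]
```

View pics/e1.png

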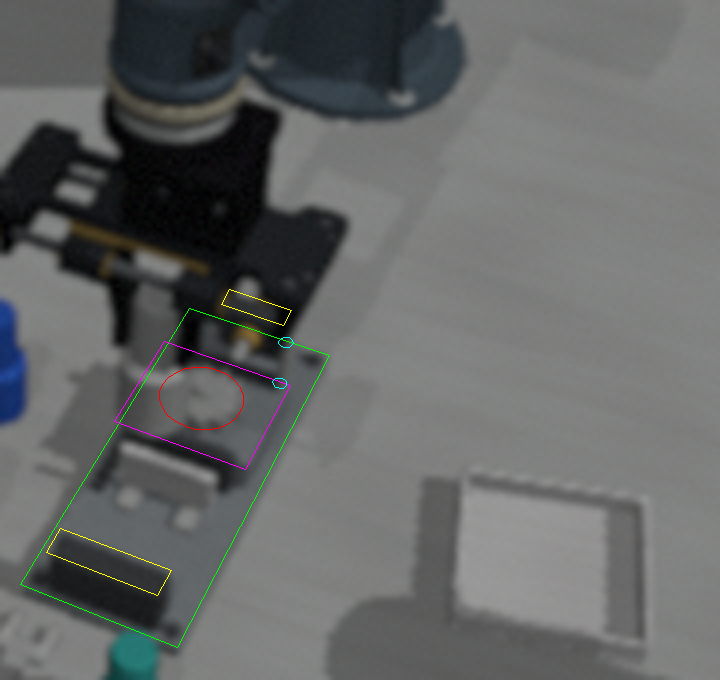

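View pics/e2.png

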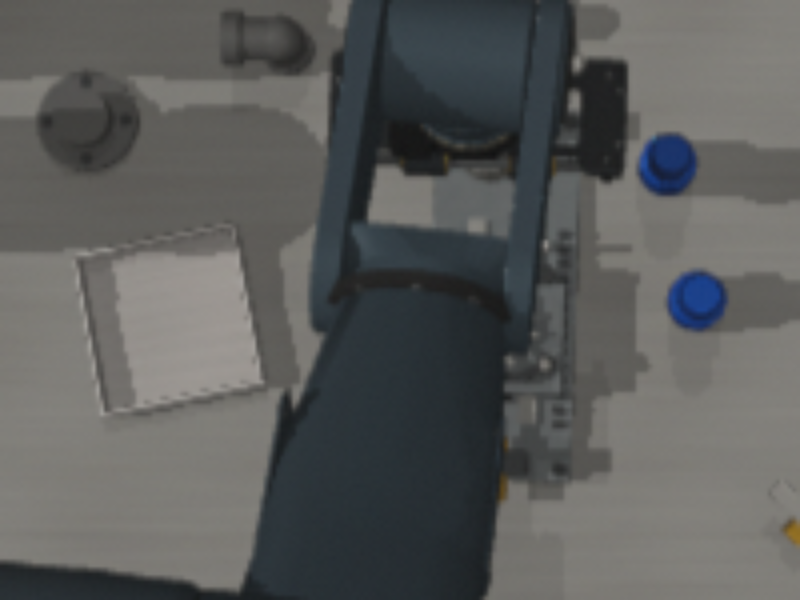

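```bash
python3 -m crank '0 0 0 -.2 -.5 0 1; 0 0 0 -.4 -.8 0 1; 0 0 0 -.44 -.9 0 1; 0 0 0 -.44 -.9 0 1; 0 0 0 -.44 -.9 0 1'; python3 -m crank '0 0 0 -.44 -.9 0 1; 0 0 0 -.4 -.8 0 1; 0 0 0 -.2 -.4 0 1; 0 0 0 0 0 0 1'; python3 go.py .516 .306 .0627 -.035
```

```text
time: 16.18
position: [0.5548, 0.2142, 0.2181]
tool_rot: [1.0, -0.02, -0.005, -0.001]
ft_force: [0.8, 0.9, -4.3]
grip_width: 0.0311
time: 16.68
position: [0.5085, 0.3074, 0.2155]
tool_rot: [1.0, -0.016, -0.01, -0.0]
ft_force: [0.4, -0.7, -3.0]
grip_width: 0.0311
t 16.675 pos [0.5085 0.3074 0.2155] yaw -0.032 F [ 0.39 -0.67 -3.02] w 0.0311 q6 1.95
shift units [0.26 0.03 3.82] turn units [-0.    0.22  0.03]
```

```bash
python3 -m crank '0 .22 0 .2 0 .5 1; 0 0 0 0 0 .7 1; 0 0 0 0 0 .7 1; 0 0 0 0 0 .7 1; 0 0 0 0 0 0 1'; python3 go.py .516 .306 .0627 -.035
```

```text
time: 17.3
position: [0.521, 0.3013, 0.1088]
tool_rot: [1.0, -0.019, 0.002, 0.001]
ft_force: [-0.2, -0.4, -4.1]
grip_width: 0.0311
t 17.3 pos [0.521  0.3013 0.1088] yaw -0.037 F [-0.2  -0.39 -4.07] w 0.0311 q6 1.95
shift units [-0.13 -0.11  1.15] turn units [ 0.03 -0.04 -0.02]
```

```bash
python3 -m crank '0 0 0 -.1 -.1 .4 1; 0 0 0 0 0 .4 1; 0 0 0 0 0 0 1'; python3 -m crank '0 0 0 0 0 .1 1;0 0 0 0 0 .1 1'; python3 -m crank '0 0 0 0 0 .1 1;0 0 0 0 0 .1 1'; python3 go.py .516 .306 .0627 -.035
```

```text
time: 17.68
position: [0.5196, 0.3052, 0.0769]
tool_rot: [1.0, -0.019, 0.004, 0.001]
ft_force: [-0.7, -0.4, -5.0]
grip_width: 0.0313
time: 17.92
position: [0.5207, 0.3057, 0.0696]
tool_rot: [1.0, -0.019, 0.005, 0.0]
ft_force: [-0.2, -0.2, -4.6]
grip_width: 0.0312
time: 18.18
position: [0.5218, 0.3058, 0.0625]
tool_rot: [1.0, -0.019, 0.007, 0.0]
ft_force: [-3.1, -3.8, 21.4]
grip_width: 0.0314
t 18.175 pos [0.5218 0.3058 0.0625] yaw -0.038 F [-3.1  -3.76 21.39] w 0.0314 q6 1.96
shift units [-0.15  0.   -0.01] turn units [ 0.   -0.15 -0.03]
```

```bash
python3 -m crank '0 -.1 0 0 0 -.03 1; 0 0 0 0 0 0 1'; python3 -m crank '0 0 0 0 0 0 .2; 0 0 0 0 0 0 0; 0 0 0 0 0 0 -.3; 0 0 0 0 0 0 -.6; 0 0 0 0 0 0 -1'; python3 -m crank '0 0 0 0 0 0 -1; 0 0 0 0 0 0 -1; 0 0 0 0 0 0 -1; 0 0 0 0 0 0 -1';python3 go.py .516 .306 .2 -.035
```

```text
time: 18.42
position: [0.5222, 0.3059, 0.064]
tool_rot: [1.0, -0.019, 0.003, -0.0]
ft_force: [-0.2, -0.8, -4.3]
grip_width: 0.031
time: 19.05
position: [0.5236, 0.3066, 0.0654]
tool_rot: [1.0, -0.019, 0.004, -0.001]
ft_force: [-0.7, -1.0, 1.2]
grip_width: 0.0658
time: 19.55
position: [0.5236, 0.3066, 0.0654]
tool_rot: [1.0, -0.019, 0.004, -0.001]
ft_force: [0.5, -0.0, 0.2]
grip_width: 0.0863
t 19.55 pos [0.5236 0.3066 0.0654] yaw -0.038 F [ 0.5  -0.    0.17] w 0.0863 q6 1.96
shift units [-0.16  0.02 -3.37] turn units [-0.02 -0.1  -0.03]
```

```bash
python3 -m crank '0 0 0 0 0 -.3 -1; 0 0 0 0 0 -.7 -1; 0 0 0 0 0 -.9 -1; 0 0 0 0 0 -.9 -1; 0 0 0 0 0 -.9 -1'; python3 -m crank '0 0 0 -.5 -.9 -.3 -1; 0 0 0 -.5 -.9 0 -1; 0 0 0 -.3 -.9 0 -1; 0 0 0 0 0 0 -1;0 0 0 0 0 0 -1'
python3 - <<'E'
from h import *
T=clampT(.585,.0395,-.035)
p=viewer.camera('scene'); overlay(p,T,(290,140,480,270),back=.037,name='f1',sc=4)
for n in('valve_mid','carriage','tray'):
  for q in spotter.boxes_of(n,p)[:5]: print(n,round(q['score'],2),(M(p)@q['at']+p['xyz']).round(3))
p=viewer.camera('top'); overlay(p,T,(180,150,340,270),back=.037,name='f2',sc=5)
for n in('valve_mid','tray'):
  for q in spotter.boxes_of(n,p)[:5]: print(n,round(q['score'],2),(M(p)@q['at']+p['xyz']).round(3))
E
python3 go.py .516 .306 .2 -.035
```

```text
time: 20.18
position: [0.5206, 0.3057, 0.2174]
tool_rot: [1.0, -0.019, 0.001, 0.0]
ft_force: [0.2, -0.3, 0.0]
grip_width: 0.087
time: 20.8
position: [0.4746, 0.4188, 0.2392]
tool_rot: [1.0, -0.02, 0.008, -0.003]
ft_force: [-0.0, -0.4, 0.3]
grip_width: 0.0869
valve_mid 0.72 [0.768 0.092 0.052]
valve_mid 0.68 [ 0.655 -0.084  0.052]
valve_mid 0.63 [0.534 0.306 0.057]
carriage 0.63 [0.528 0.049 0.044]
carriage 0.39 [0.535 0.306 0.055]
tray 0.75 [0.529 0.306 0.006]
valve_mid 0.73 [0.517 0.297 0.069]
valve_mid 0.63 [ 0.533 -0.105  0.096]
valve_mid 0.62 [0.751 0.088 0.066]
valve_mid 0.47 [ 0.633 -0.087  0.087]
tray 0.72 [0.513 0.302 0.007]
t 21.15 pos [0.4751 0.4184 0.2387] yaw -0.041 F [ 0.29  0.62 -0.2 ] w 0.0872 q6 2.16
shift units [1.12 2.77 0.97] turn units [-0.07 -0.18 -0.07]
```

View pics/f1.png

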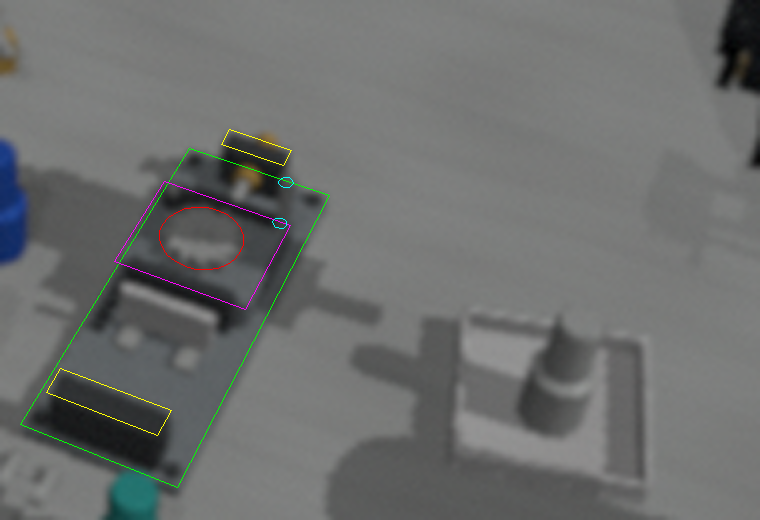

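View pics/f2.png

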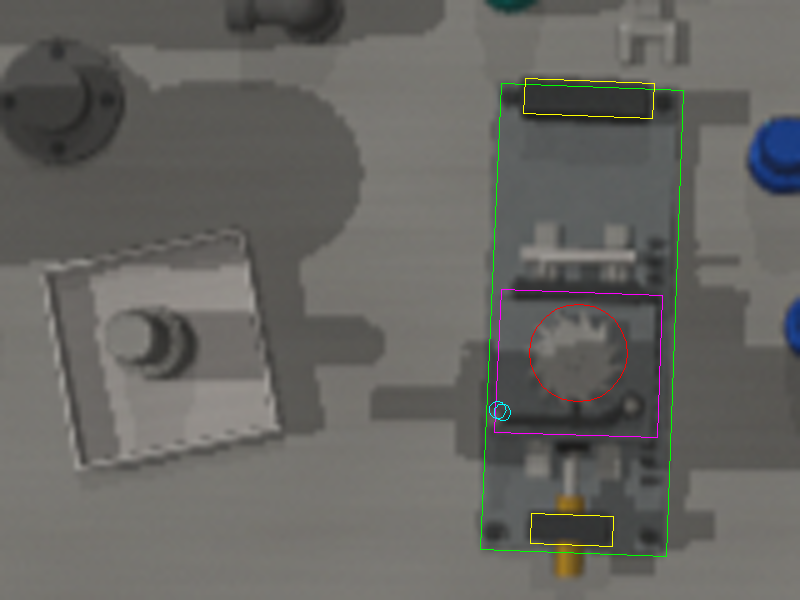

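The valve stands upright near the middle of the tray, the carriage is still up against the plunger tip at top-view zoom px (570,445), and the arm is clear. Handing in.

```bash
python3 -c "
from rig import robot
print(robot.hand_in()); print(robot.get_obs()['time'])"
```

```text
the job is handed in; nothing more can be done
None
the job is handed in; nothing more can be done
```

The job is handed in, after about 21 s of the 72 s allowed. As far as my checks show, every step was done.

- **Ratchet and carriage:** I lifted the pawl by pushing its post with the closed fingers. I kept it lifted and drew the carriage back about 37 mm until it stalled on the plunger. The push force rose from about 8.8 N while sliding to 13.6 N at the stall, so roughly 5 N is on the plunger. I then let the pawl back slowly.
- **Valve body:** I gripped it by the neck (31 mm measured), lifted it straight out and set it in the tray. On touchdown I pressed it into the tray floor with roughly 25 N for a moment, then relaxed before opening the fingers.

**Last checks:**
- **Valve:** In both pictures it stands upright. The gripper was at about (0.522, 0.306) when it let go, and the tray's centre measures about (0.516, 0.305). The network's estimates scatter by about 1–2 cm, well inside the 50 mm allowed.
- **Carriage:** It still sits against the plunger tip. The plunger force after the pawl was released could not be measured, only inferred from the carriage not visibly having moved.
- **Rest of the bench:** The arm is clear and shows no contact force. The bystanders near the clamp and tray looked unmoved. I did not check the others in the last pictures, but nothing was touched on the way.

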